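Lay out a repair kit in the silhouette tray, leaving the rejects

ROBOT

A 7-joint arm with a two-finger parallel gripper is mounted at the origin on the work surface; the furniture and walls round the work are solid. World frame = base frame: x ahead of the robot, y to its left, z up, the work surface at z = 0. Lengths are in m, angles in rad, forces in N, time in s.
With the tool pointing down it reaches from about 0.35 to 0.9 m from the base axis. Payload 8.1 kg.
Tool frame: the origin (TCP) lies at the very end of the fingers, on their centre line; the grasp point (between the pads) lies 19 mm behind it (grasp_offset is the distance from the TCP to the grasp point, in m); z points along the fingers, y is the line along which they close (so a half turn about z gives the same grasp; the last joint's range is limited). The gripper opens to 92 mm and grips with 3 to 60 N. Pads are 19 mm wide; open, the fingers measure 130 mm over their backs; the gripper's body (75 mm by 190 mm) begins 47 mm behind the grasp point.
Start: joints at [1.085, 0.434, 0.025, 1.573, -0.012, 1.134, -0.075], TCP at [0.233, -0.58, 0.204] pointing down, gripper open.
Joint ranges: [-2.62, 2.62], [-0.44, 2.09], [-1.27, 1.32], [0.08, 2.57], [-1.32, 4.46], [0.12, 2], [-2.74, 2.74]. Speed limits (rad/s): [2.22, 2.22, 3.01, 3.01, 3.14, 3.14, 3.14].

INTERFACE

Orientations are given as a rotation vector (axis times angle).
In Python, from cell import observe, get_image, camera_params, sign_off, silhouettes, grasp_offset gives the robot as it stands. The module is installed in compiled form; this text tells all that it offers.
- The arm moves only by the tool jog_arm, never from a script. Its argument "motion" is a list that holds one entry, the list of rows, each a list of 7 numbers: the shift along the tool's x, y, z in m, then the turn, a rotation vector about the tool's x, y, z in rad, then the closure, from -1 (fully open) to 1 (shut), so that 0 is half open. In form: [[[dx, dy, dz, wx, wy, wz, hand], ...]]. A call has 1 to 10 rows; each row is the pose to reach, as a shift and turn from the pose commanded when the call began, along the tool's axes at that moment; what a row does not reach only later rows make up. A row lasts 1/12 s, in which the tool goes at most 41.7 mm and 7.16 degrees, less where a joint would pass 70% of its speed; a pose out of reach is approached as far as the arm can. A call with a gripper value outside its range is refused whole. The fingers move at their own pace and stop on an object; "force" is the grip in N (left out, the last holds). Time passes only in rows, so rows that repeat a pose let the fingers close. It gives the time, the measured TCP pose, the force, the opening and the grip force at its end, in the units of the state.
- observe(): the state, without advancing time (a new reading comes with each control period).
- get_image(name): name is "side" or "top" or "wrist"; returns the picture (384x512x3 uint8, red, green, blue); there is no depth.
- camera_params(name): a dict with "vertical_fov" (degrees; the focal length in pixels is half the picture's height over the tangent of half this angle, whatever the lens; pixels are square), "cx", "cy" (the principal point, pixels), "dist_coeffs" ([k1, k2, p1, p2, k3] as OpenCV has them; the pictures are not rectified), "T" (4x4, takes a point from camera to world coordinates). Camera axes: x right, y down, z forward; pixel columns grow to the right and rows downward; lengths in m; the calibration is good to about 2 mm. A picture is of the moment at which its call begins: read the wrist's pose just before it. camera_params takes no time and is no camera call; for the wrist camera it gives the pose at the moment of the call.
- sign_off(): hands the job in; it is judged then, once.
Trained networks look in the newest picture that a camera, given by its name, has taken for a name from the list of things; names that differ only in an ending like _2 or _b are one class to them, and where a whole thing is asked for, a point or a joint stands for the part that bears it (a point fixed in the world has none). Each returns a list of dicts, best first, with "p" (0 to 1); they miss things now and then, are a little off and sometimes report something else, mostly with a low value. They report only what shows in the picture. A call takes as long as a camera call. They do not tell look-alikes from the thing itself.
- silhouettes(query, camera): "mask" (384x512 bool, what is visible of it) and "pixel" ([column, row] in pixels, amid what is visible of it).
The state is a dict: "clock": time; "joints": joint angles; "dq": joint speeds; "joint_efforts": joint torques, N m; "position": TCP position; "ee_rot": TCP orientation; "force": force on the tool from outside, world axes, zero at the start; "ft_torque": the same for the moment, N m; "width": opening from 0.0 (shut) to 1.0 (fully open); "gripper_force": force on a finger pad.
Only numpy, scipy, OpenCV 4.12 (cv2) and the standard library are available. Lean on these libraries where they do the work, as an engineer would, in place of code of your own. Each camera call takes 0.05 s, during which the arm holds its last target. There are 200 camera calls.

TASK

Make up the repair kit: put the sound ball bearing, the sound bow shackle, the brass bush and the hexagon nut in the blue tray, each lying flat the way up it is now and centred on the white plate that bears its black silhouette (turned any way you like). The bearing and the shackle with red paint on them are rejects: leave them lying where they are.

Things in the scene. Friction and masses are not known exactly. Their poses are not given: they have to be found in the camera images.
- bearing: sound ball bearing, bright steel ring with a dark band, no paint; outer diameter 52 mm, 15 mm high, lying flat. Loose, 0.08 to 0.17 kg. Origin: centre of its underside, z up.
- bearing_reject: reject ball bearing, the same as the sound one (diameter 52 mm, 15 mm high) but with half of its top ring painted red; must stay where it is. Origin: centre of its underside, z up.
- shackle: sound bow shackle, plain grey, no paint, lying flat, 68 mm along x, 65 mm along y, 18 mm high. Loose, under 0.1 kg. Origin: centre of its outline, on the table, z up. The screw pin lies along x at y = -24 mm; the two legs run along y, the bow closes at y = +33 mm; over the legs, at y = -10 to +10 mm, it is 52 mm wide along x, from x = -21 to x = +31 mm, between 2 and 15 mm high: the place to grip it.
- shackle_reject: reject bow shackle, same shape and size as the sound one, but with one leg and part of the bow painted red; must stay where it is. Origin: centre of its outline, on the table, z up.
- bush: brass bush with a square flange, standing on the flange: flange 46x46x6 mm, above it a tube of outer diameter 34 mm up to 34 mm high, bore 22 mm. Loose, 0.1 to 0.21 kg. Origin: centre of the flange's underside, z up, x and y along the flange's sides. Grip the tube.
- hex_nut: big steel hexagon nut lying flat, 36 mm across flats (a pair of flats faces +x and -x), 42 mm over corners, 20 mm high with a round collar on the topmost 2 mm, hole 22 mm. Loose, 0.08 to 0.15 kg. Origin: centre of its underside, z up.
- plate_ring: white plate, 70x70x6 mm, with two concentric black rings (outer diameter 52 mm): the silhouette of the bearing, which goes here. The four plates lie side by side, two by two (72 mm from centre to centre, fixed, order changes), in a fixed blue tray, 154x154 mm, its rim 11 mm high and so level with the plates' tops. Origin: centre of the plate's underside, z up; its top is 6 mm above the origin, 11 mm above the table; x and y run along its sides.
- plate_bow: white plate, 70x70x6 mm, with a black horseshoe closed by a straight bar: the silhouette of the shackle, which goes here. Same origin, height and tray as plate_ring.
- plate_square: white plate, 70x70x6 mm, with a black 46 mm square with a round white middle: the silhouette of the brass bush, which goes here. Same origin, height and tray as plate_ring.
- plate_hexagon: white plate, 70x70x6 mm, with a black hexagon, 36 mm across flats, with a round white middle: the silhouette of the nut, which goes here. Same origin, height and tray as plate_ring.
Mind the look-alikes: they are no part of the job. Leave any purple look-alike of the bearing alone.

How it is judged:
By the outcome, as a careful person would: the job done as asked, in the order asked, and still so for the second after the job is handed in, with the robot touching nothing.
It also fails if it takes over 104 s, if anything falls off the work surface, if the arm or the gripper's body presses on something with over 40 N, if the wrist force passes 120 N, or if a joint passes its speed limit or range.

## Working session

There is one attempt and no reset: what is moved stays moved. The work goes in short steps, Python scripts to look and compute and a tool call to move; the robot and the scene stay as the last step left them, time stands still between calls to the robot, and variables do not carry over. Pictures are saved under pics/ and viewed, at most 14 in all, crops included, and the job is handed in when it is done.

Besides the shell and the picture viewer there is one more tool, called after "Call:" as name([rows], argument=value, ...), one row to a line, values as JSON. jog_arm: Moves the arm, as the interface text tells. Its arguments: {"type":"object","properties":{"motion":{"type":"array"},"force":{"type":"number"}},"required":["motion"]}

```bash
mkdir -p pics; ls; cat > h.py <<'E'
import numpy as np,cv2
from cell import *
from scipy.spatial.transform import Rotation as R
def K(c):
    f=192/np.tan(np.radians(c["vertical_fov"])/2)
    return np.array([[f,0,c["cx"]],[0,f,c["cy"]],[0,0,1.]])
def ray(c,px,z):
    "pixels (n,2) -> world points at height z"
    p=cv2.undistortPoints(np.array(px,float).reshape(-1,1,2),K(c),np.array(c["dist_coeffs"],float)).reshape(-1,2)
    T=np.array(c["T"]);d=np.c_[p,np.ones(len(p))]@T[:3,:3].T;o=T[:3,3]
    return o+d*((z-o[2])/d[:,2])[:,None]
def shot(n,fn=None):
    im=get_image(n)
    if fn: cv2.imwrite("pics/"+fn,im[:,:,::-1])
    return im
E
python3 - <<'E'
from h import *
print(observe(), grasp_offset)
for n in("top","side"):
    shot(n,n+"0.png"); c=camera_params(n); print(n,c["vertical_fov"],np.array(c["T"]).round(3).tolist(),c["dist_coeffs"])
    if n=="top":
        Z=dict(bearing=.015,shackle=.012,bush=.034,hex_nut=.02,plate_ring=.011,plate_bow=.011,plate_square=.011,plate_hexagon=.011)
        for q,z in Z.items():
            for r in silhouettes(q,n):
                print(q,round(r["p"],2),np.round(r["pixel"]),int(r["mask"].sum()),ray(c,[r["pixel"]],z)[0].round(3))
E
```

```text
pics
{'clock': 0.0, 'joints': array([ 1.08539554,  0.43524741,  0.02495703,  1.57411396, -0.01160542,
        1.1339885 , -0.07513301]), 'dq': array([ 0.00132363, -0.00155396,  0.00087729,  0.00063294,  0.00119169,
       -0.00147766, -0.00044024]), 'joint_efforts': array([-2.41661357e-03, -6.67871332e+01,  9.84374397e-01, -3.14466691e+01,
       -6.06281147e-02,  4.27198922e-02,  1.43541374e-04]), 'position': array([ 0.2331954 , -0.57926582,  0.20312312]), 'ee_rot': array([-3.08272719e+00, -5.97202235e-01,  6.87887284e-04]), 'force': array([-0.64590408, -1.46641881, -0.19914021]), 'ft_torque': array([-0.0274622 ,  0.05344523,  0.01288221]), 'gripper_force': 0.0, 'width': 1.0014554221915473} 0.0188
top 55.77821180643537 [[0.026, -0.997, 0.078, 0.315], [-0.999, -0.023, 0.036, -0.035], [-0.034, -0.078, -0.996, 1.031], [0.0, 0.0, 0.0, 1.0]] [-0.08605223  0.          0.          0.          0.        ]
bearing 0.65 [372. 174.] 218 [ 0.449 -0.341  0.015]
bearing 0.63 [391. 212.] 302 [ 0.343 -0.393  0.015]
shackle 0.57 [261. 168.] 291 [ 0.46  -0.026  0.012]
bush 0.66 [353. 206.] 300 [ 0.358 -0.282  0.034]
bush 0.35 [227. 171.] 283 [0.446 0.066 0.034]
hex_nut 0.53 [295. 173.] 123 [ 0.448 -0.122  0.02 ]
plate_ring 0.62 [150. 176.] 539 [0.431 0.291 0.011]
plate_ring 0.44 [374. 174.] 235 [ 0.452 -0.346  0.011]
plate_ring 0.43 [265. 164.] 266 [ 0.471 -0.037  0.011]
plate_bow 0.59 [171. 175.] 572 [0.434 0.229 0.011]
plate_square 0.65 [144. 198.] 594 [0.366 0.305 0.011]
plate_hexagon 0.65 [168. 200.] 600 [0.363 0.236 0.011]
side 42.956288620798745 [[0.987, -0.103, 0.122, 0.233], [-0.16, -0.623, 0.766, -1.177], [-0.003, -0.776, -0.631, 1.009], [0.0, 0.0, 0.0, 1.0]] [-0.18848089  0.          0.          0.          0.        ]
```

```bash
python3 - <<'E'
import cv2
t=cv2.imread("pics/top0.png")[130:260,110:430]
cv2.imwrite("pics/topc.png",cv2.resize(t,None,fx=2.5,fy=2.5,interpolation=cv2.INTER_CUBIC))
E
```

```text
(no output)
```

View pics/topc.png

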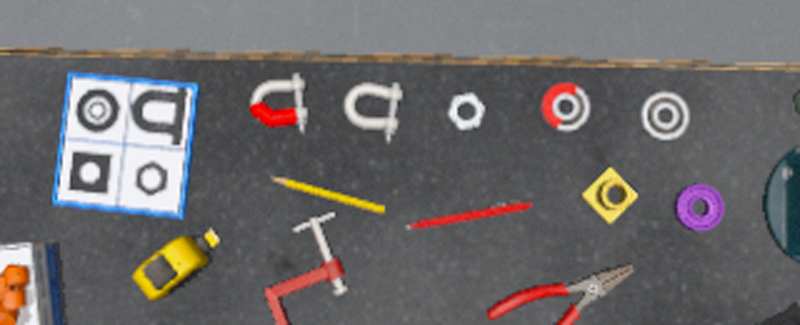

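View pics/side0.png

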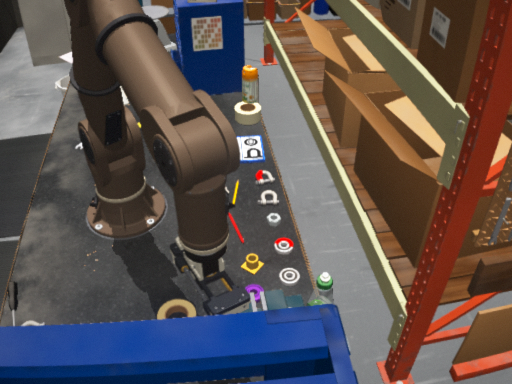

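The top picture shows the candidates (full-picture pixels):
- **Bearings:** (376,176) is plain steel, so it's the sound one. (336,173) has red paint, so it's the reject. (390,213) is purple, so it's the look-alike.
- **Shackles:** (260,173) is plain, so it's the sound one. (221,171) has red paint, so it's the reject.
- **Others:** the nut is at (296,174) and the bush at (354,208).
- **Tray:** it's at left. Ring plate (149,174), bow (171,175), square (146,199), hexagon (170,201).

I'll check these with the wrist camera.

```bash
python3 - <<'E'
from h import *
c=camera_params("wrist"); s=observe(); print(c["vertical_fov"],c["cx"],c["cy"],c["dist_coeffs"])
Rt=R.from_rotvec(s["ee_rot"]).as_matrix();T=np.array(c["T"])
print("cam in tool",(Rt.T@(T[:3,3]-s["position"])).round(4)); print((Rt.T@T[:3,:3]).round(3))
yaw=np.arctan2(Rt[1,0],Rt[0,0]);print("tool x yaw",yaw, Rt.round(3).tolist())
for x,y,z in [(.40,-.30,.30),(.40,0.,.30)]:
    print("shift",Rt.T@(np.array([x,y,z])-s["position"]), "turn to align", (R.from_matrix(Rt).inv()*R.from_rotvec([np.pi,0,0])).as_rotvec())
E
```

```text
60.12137506590199 257.32602783687037 192.3557987695047 [0.00045926 0.         0.         0.         0.        ]
cam in tool [ 7.650e-02  1.000e-04 -1.803e-01]
[[ 0.001 -0.96  -0.281]
 [ 1.     0.001  0.   ]
 [ 0.    -0.281  0.96 ]]
tool x yaw 0.38272057283121425 [[0.928, 0.373, -0.0], [0.373, -0.928, 0.0], [0.0, -0.0, -1.0]]
shift [ 0.2589792  -0.19730587 -0.09610468] turn to align [-1.06731710e-04  4.94817029e-06  3.82720573e-01]
shift [ 0.37101288 -0.4756015  -0.09607372] turn to align [-1.06731710e-04  4.94817029e-06  3.82720573e-01]
```

Call:
jog_arm([
  [[0.324,-0.224,-0.03,0,0,0.383,-1],[0.324,-0.224,-0.03,0,0,0.383,-1],[0.324,-0.224,-0.03,0,0,0.383,-1],[0.324,-0.224,-0.03,0,0,0.383,-1],[0.324,-0.224,-0.03,0,0,0.383,-1],[0.324,-0.224,-0.03,0,0,0.383,-1],[0.324,-0.224,-0.03,0,0,0.383,-1],[0.324,-0.224,-0.03,0,0,0.383,-1],[0.324,-0.224,-0.03,0,0,0.383,-1],[0.324,-0.224,-0.03,0,0,0.383,-1]],
])

```text
clock: 1.33
position: [0.4533, -0.2459, 0.2347]
ee_rot: [-3.14, -0.008, -0.003]
force: [0.7, 0.4, -0.0]
width: 0.998
gripper_force: 0.0
```

```bash
cat >> h.py <<'E'
def look(qs,fn):
    s=observe();c=camera_params("wrist");im=shot("wrist",fn)
    print(round(s["clock"],2),s["position"].round(4),s["ee_rot"].round(3),s["width"])
    for q,z in qs.items():
        for r in silhouettes(q,"wrist"):
            m=r["mask"].astype(np.uint8);ct=max(cv2.findContours(m,0,1)[0],key=len).reshape(-1,2)
            w=ray(c,ct,z)[:,:2].astype(np.float32);rc=cv2.minAreaRect(w)
            print(q,round(r["p"],2),np.round(r["pixel"]),"rect c",np.round(rc[0],4),"size",np.round(rc[1],3),"ang",round(rc[2],1),"circ",np.round(cv2.minEnclosingCircle(w)[0],4))
E
python3 - <<'E'
from h import *
look(dict(bearing=.015,bush=.006,hex_nut=.018),"w1.png")
E
```

```text
1.33 [ 0.4533 -0.2459  0.2347] [-3.14e+00 -8.00e-03 -3.00e-03] 0.9983308237895565
bearing 0.92 [345. 167.] rect c [ 0.4475 -0.3491] size [0.056 0.05 ] ang 64.6 circ [ 0.4494 -0.3499]
bearing 0.77 [372. 226.] rect c [ 0.3672 -0.3926] size [0.043 0.013] ang 70.4 circ [ 0.3626 -0.391 ]
bush 0.85 [289. 234.] rect c [ 0.3547 -0.2908] size [0.053 0.047] ang 44.6 circ [ 0.3573 -0.2898]
hex_nut 0.67 [157. 169.] rect c [ 0.4472 -0.1274] size [0.04  0.042] ang 43.0 circ [ 0.4475 -0.1274]
```

View pics/w1.png

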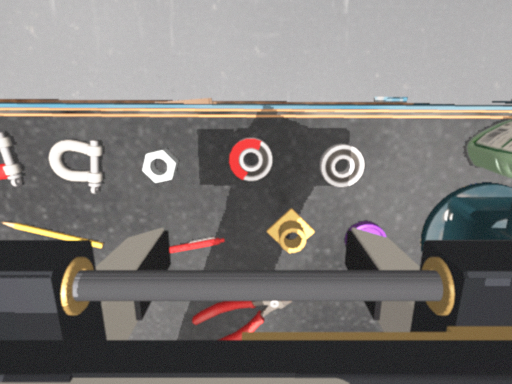

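The wrist picture agrees: sound bearing (342,165), painted reject (250,158), nut (158,166), bush (291,231), sound shackle (76,160), painted shackle at the left edge, and the purple ring under the right finger. I'll take the sound bearing first and close the fingers along world x, to stay clear of the bowl.

Call:
jog_arm([
  [[-0.002,0.099,0.12,0,0,-1.25,-1],[-0.002,0.099,0.12,0,0,-1.25,-1],[-0.002,0.099,0.12,0,0,-1.25,-1],[-0.002,0.099,0.12,0,0,-1.25,-1],[-0.002,0.099,0.12,0,0,-1.25,-1],[-0.002,0.099,0.12,0,0,-1.25,-1],[-0.002,0.099,0.12,0,0,-1.25,-1],[-0.002,0.099,0.12,0,0,-1.25,-1],[-0.002,0.099,0.12,0,0,-1.25,-1],[-0.002,0.099,0.12,0,0,-1.25,-1]],
])

```text
clock: 2.37
position: [0.4467, -0.352, 0.1137]
ee_rot: [-2.545, -1.842, 0.002]
force: [-0.0, -1.1, -0.1]
width: 1.001
gripper_force: 0.0
```

Call:
jog_arm([
  [[0,0,0,0,0,-0.321,-1],[0,0,0,0,0,-0.321,-1],[0,0,0,0,0,-0.321,-1],[0,0,0,0,0,-0.321,-1],[0,0,0,0,0,-0.321,-1],[0,0,0,0,0,-0.321,-1]],
])

```text
clock: 2.87
position: [0.4475, -0.3509, 0.1138]
ee_rot: [-2.226, -2.216, 0.001]
force: [0.2, -0.2, 0.8]
width: 1.0
gripper_force: 0.0
```

```bash
python3 - <<'E'
from h import *
look(dict(bearing=.015),"w2.png"); s=observe(); print(s["joints"].round(2),s["position"],R.from_rotvec(s["ee_rot"]).as_matrix().round(3).tolist())
E
```

```text
2.87 [ 0.4475 -0.3509  0.1138] [-2.226e+00 -2.216e+00  1.000e-03] 0.9998546890719314
bearing 0.65 [252. 189.] rect c [ 0.4476 -0.3488] size [0.052 0.052] ang 44.8 circ [ 0.4481 -0.3488]
bearing 0.62 [143. 217.] rect c [ 0.347  -0.3809] size [0.055 0.041] ang 2.4 circ [ 0.347  -0.3861]
[ 0.85  0.47 -0.38  1.8   0.21  0.92  0.37] [ 0.44799716 -0.35038294  0.11391724] [[0.002, 1.0, -0.0], [1.0, -0.002, -0.0], [-0.0, -0.0, -1.0]]
```

View pics/w2.png

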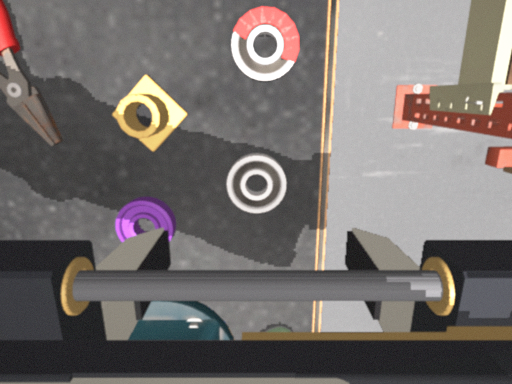

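The unpainted bearing is centred at (256,183), between the open fingers. The red one is at (265,43) and the purple one at (145,222), both outside. Going down and gripping.

Call:
jog_arm([
  [[0.0015,0,0.04,0,0,0,-1],[0.0015,0,0.08,0,0,0,-1],[0.0015,0,0.1,0,0,0,-1],[0.0015,0,0.11,0,0,0,-1],[0.0015,0,0.11,0,0,0,-1],[0.0015,0,0.11,0,0,0,1],[0.0015,0,0.11,0,0,0,1],[0.0015,0,0.11,0,0,0,1],[0.0015,0,0.11,0,0,0,1],[0.0015,0,0.11,0,0,0,1]],
], force=25)

```text
clock: 3.8
position: [0.4489, -0.349, 0.005]
ee_rot: [2.221, 2.22, 0.0]
force: [-0.1, 0.7, 0.9]
width: 0.684
gripper_force: 0.0
```

Call:
jog_arm([
  [[0,0,0,0,0,0,1],[0,0,0,0,0,0,1],[0,0,0,0,0,0,1],[0,0,0,0,0,0,1],[0,0,-0.02,0,0,0,1],[0,0,-0.06,0,0,0,1],[0,0,-0.1,0,0,0,1],[0,0,-0.14,0,0,0,1],[0,0,-0.16,0,0,0,1],[0,0,-0.16,0,0,0,1]],
])

```text
clock: 4.63
position: [0.451, -0.3499, 0.1693]
ee_rot: [2.216, 2.215, 0.002]
force: [0.3, 0.0, 0.4]
width: 0.009
gripper_force: 0.0
```

```bash
python3 - <<'E'
from h import *
look(dict(bearing=.015),"w3.png")
E
```

```text
4.63 [ 0.451  -0.3499  0.1693] [2.216e+00 2.215e+00 2.000e-03] 0.008778980683856777
bearing 0.7 [253. 173.] rect c [ 0.4474 -0.3496] size [0.054 0.052] ang 90.0 circ [ 0.4479 -0.3493]
```

View pics/w3.png

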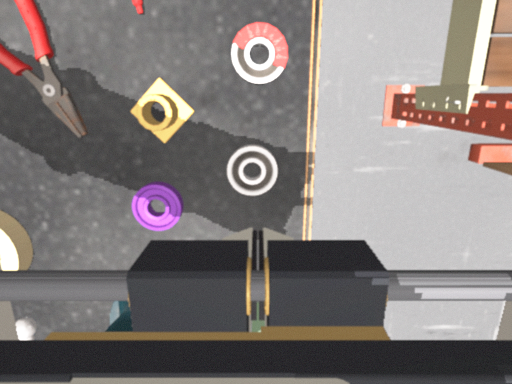

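The fingers closed on nothing. The bearing is still in place at (252,170), so it slipped at the tips. I'll grip again a little lower and check the force before lifting.

Call:
jog_arm([
  [[0,0,0.03,0,0,0,-1],[0,0,0.06,0,0,0,-1],[0,0,0.08,0,0,0,-1],[0,0,0.1,0,0,0,-1],[0,0,0.11,0,0,0,-1],[0,0,0.11,0,0,0,-1],[0,0,0.11,0,0,0,-1],[0,0,0.11,0,0,0,-1],[0,0,0.11,0,0,0,-1],[0,0,0.11,0,0,0,-1]],
])

```text
clock: 5.57
position: [0.4489, -0.3489, 0.055]
ee_rot: [2.22, 2.22, 0.0]
force: [-0.3, -0.2, 0.6]
width: 0.678
gripper_force: 0.0
```

Call:
jog_arm([
  [[0,0,0.02,0,0,0,-1],[0,0,0.04,0,0,0,-1],[0,0,0.0525,0,0,0,-1],[0,0,0.0525,0,0,0,-1],[0,0,0.0525,0,0,0,1],[0,0,0.0525,0,0,0,1],[0,0,0.0525,0,0,0,1],[0,0,0.0525,0,0,0,1],[0,0,0.0525,0,0,0,1],[0,0,0.0525,0,0,0,1]],
], force=40)

```text
clock: 6.4
position: [0.4485, -0.3487, 0.0019]
ee_rot: [2.221, 2.221, 0.0]
force: [-0.0, 0.1, 0.1]
width: 0.614
gripper_force: 0.0
```

Call:
jog_arm([
  [[0,0,0,0,0,0,1],[0,0,0,0,0,0,1],[0,0,0,0,0,0,1],[0,0,0,0,0,0,1]],
])

```text
clock: 6.73
position: [0.4483, -0.3485, 0.0014]
ee_rot: [2.222, 2.221, -0.0]
force: [-0.0, 0.4, -0.1]
width: 0.322
gripper_force: 0.0
```

```bash
python3 - <<'E'
from h import *
shot("wrist","w4.png"); print(observe()["width"])
c=camera_params("top");shot("top")
for r in silhouettes("bearing","top"): print(r["p"],r["pixel"],ray(c,[r["pixel"]],.015))
E
```

```text
0.2822559330529917
0.57 [369.4, 173.9] [[ 0.45007847 -0.33268147  0.015     ]]
0.47 [387.9, 215.8] [[ 0.33337006 -0.38502844  0.015     ]]
```

View pics/w4.png

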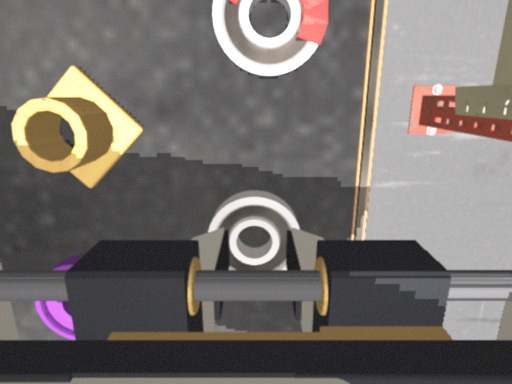

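```bash
python3 - <<'E'
from h import *
im=shot("side"); cv2.imwrite("pics/s1.png",cv2.resize(im[220:320,180:340,::-1],None,fx=5,fy=5,interpolation=cv2.INTER_CUBIC)); s=observe(); print(s["width"],s["position"],s["joint_efforts"],s["force"])
E
```

```text
0.15007445581893633 [ 0.44830338 -0.34848714  0.00139836] [ 1.19293876e-03 -6.78575206e+01 -5.39483920e+00 -2.10098577e+01
 -3.23921023e-02  6.12946437e-02  5.00018893e-05] [-0.74755845 -0.4718927  -0.29014264]
```

View pics/s1.png

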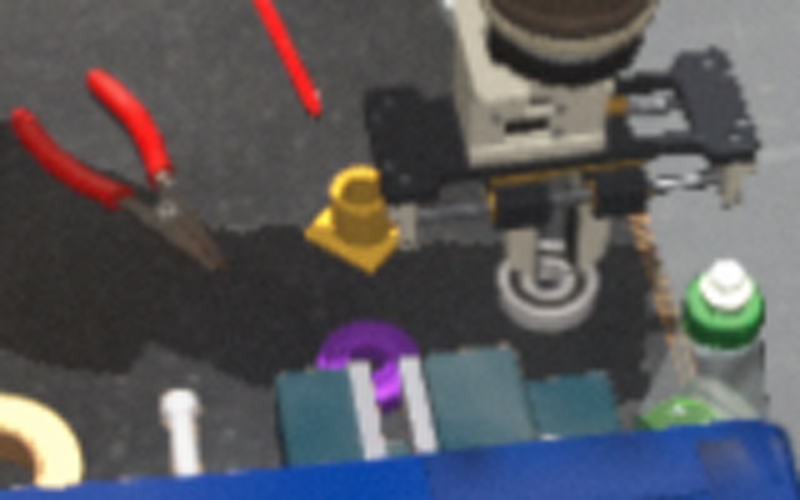

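```bash
python3 - <<'E'
from h import *
c=camera_params("side");T=np.linalg.inv(np.array(c["T"]))
P=np.array([[.4483+dx,-.3485,z] for dx in(-.013,.013) for z in (.0014,.010,.018,.026,.035)])
p,_=cv2.projectPoints(P,cv2.Rodrigues(T[:3,:3])[0],T[:3,3],K(c),np.array(c["dist_coeffs"]))
for a,b in zip(P,p[:,0]): print(a,b.round(1),"crop",((b-[180,220])*5).round())
for z in(.0,.015):
  print(z,ray(c,[[289.6,278],[289.6,275]],z))
E
```

```text
[ 0.4353 -0.3485  0.0014] [284.5 278.7] crop [522. 294.]
[ 0.4353 -0.3485  0.01  ] [284.6 276.6] crop [523. 283.]
[ 0.4353 -0.3485  0.018 ] [284.7 274.7] crop [523. 273.]
[ 0.4353 -0.3485  0.026 ] [284.8 272.7] crop [524. 263.]
[ 0.4353 -0.3485  0.035 ] [284.9 270.4] crop [524. 252.]
[ 0.4613 -0.3485  0.0014] [294.  277.5] crop [570. 287.]
[ 0.4613 -0.3485  0.01  ] [294.1 275.4] crop [571. 277.]
[ 0.4613 -0.3485  0.018 ] [294.2 273.4] crop [571. 267.]
[ 0.4613 -0.3485  0.026 ] [294.4 271.4] crop [572. 257.]
[ 0.4613 -0.3485  0.035 ] [294.6 269.2] crop [573. 246.]
0.0 [[ 0.44968424 -0.34721008  0.        ]
 [ 0.45185994 -0.33687052  0.        ]]
0.015 [[ 0.44646712 -0.35954099  0.015     ]
 [ 0.44861048 -0.34935513  0.015     ]]
```

Evidence so far:
- In w1 the open tips sit about 179 px apart. For 92 mm that means a depth of about 0.171 m, while the reported TCP is at 0.195 m.
- The tips swept over the bearing with zero force.

So the visible fingertips seem to end about 20 mm short of the reported TCP. I'll open, then go down in small steps and watch the force, to measure this by touch.

Call:
jog_arm([
  [[0,0,-0.01,0,0,0,-1],[0,0,-0.01,0,0,0,-1],[0,0,-0.01,0,0,0,-1],[0,0,-0.01,0,0,0,-1],[0,0,-0.01,0,0,0,-1],[0,0,-0.01,0,0,0,-1],[0,0,-0.01,0,0,0,-1],[0,0,-0.01,0,0,0,-1],[0,0,-0.01,0,0,0,-1],[0,0,-0.01,0,0,0,-1]],
])

```text
clock: 7.77
position: [0.4483, -0.3485, 0.0114]
ee_rot: [-2.221, -2.221, 0.0]
force: [0.7, -0.4, -0.2]
width: 0.825
gripper_force: 0.0
```

Call:
jog_arm([
  [[0,0,0.01,0,0,0,-1],[0,0,0.013,0,0,0,-1],[0,0,0.015,0,0,0,-1],[0,0,0.017,0,0,0,-1],[0,0,0.018,0,0,0,-1],[0,0,0.018,0,0,0,-1]],
])

```text
clock: 8.27
position: [0.4482, -0.3484, -0.0069]
ee_rot: [-2.221, -2.221, 0.0]
force: [-0.9, -0.1, -0.0]
width: 1.0
gripper_force: 0.0
```

Reported z is −0.007 with no contact, so the tips are indeed short of the reported TCP. Continuing in small steps.

Call:
jog_arm([
  [[0,0,0.002,0,0,0,-1],[0,0,0.004,0,0,0,-1],[0,0,0.006,0,0,0,-1],[0,0,0.007,0,0,0,-1],[0,0,0.007,0,0,0,-1]],
])

```text
clock: 8.68
position: [0.4481, -0.3484, -0.0138]
ee_rot: [-2.221, -2.221, 0.0]
force: [0.3, 0.7, 0.8]
width: 1.0
gripper_force: 0.0
```

Call:
jog_arm([
  [[0,0,0.001,0,0,0,-1],[0,0,0.002,0,0,0,-1],[0,0,0.002,0,0,0,-1]],
])

```text
clock: 8.93
position: [0.4482, -0.3485, -0.0157]
ee_rot: [-2.221, -2.221, 0.0]
force: [-0.1, 0.6, -0.5]
width: 0.994
gripper_force: 0.0
```

Call:
jog_arm([
  [[0,0,0.001,0,0,0,-1],[0,0,0.002,0,0,0,-1],[0,0,0.002,0,0,0,-1]],
])

```text
clock: 9.18
position: [0.4482, -0.3484, -0.0178]
ee_rot: [-2.221, -2.221, 0.0]
force: [0.8, -0.1, 0.2]
width: 0.996
gripper_force: 0.0
```

No contact at −0.018, and the picture put the tips about 22 mm short, so they're roughly 3 mm above the table. Closing here.

Call:
jog_arm([
  [[0,0,0.001,0,0,0,1],[0,0,0.001,0,0,0,1],[0,0,0.001,0,0,0,1],[0,0,0.001,0,0,0,1],[0,0,0.001,0,0,0,1],[0,0,0.001,0,0,0,1],[0,0,0.001,0,0,0,1],[0,0,0.001,0,0,0,1],[0,0,0.001,0,0,0,1],[0,0,0.001,0,0,0,1]],
], force=30)

```text
clock: 10.02
position: [0.4482, -0.3485, -0.0186]
ee_rot: [-2.221, -2.221, 0.0]
force: [-1.1, 0.2, 0.5]
width: 0.55
gripper_force: 30.0
```

Gripped: the opening is 51 mm with 30 N on the pads. So the fingertips end about 20 mm behind the reported TCP, and I'll use that from here. Lifting and heading for the tray.

Call:
jog_arm([
  [[0,0,-0.03,0,0,0,1],[0,0,-0.07,0,0,0,1],[0,0,-0.11,0,0,0,1],[0.03,0,-0.13,0,0,0,1],[0.07,-0.005,-0.15,0,0,0,1],[0.11,-0.01,-0.16,0,0,0,1],[0.15,-0.015,-0.17,0,0,0,1],[0.19,-0.02,-0.18,0,0,0,1],[0.23,-0.025,-0.19,0,0,0,1],[0.27,-0.03,-0.2,0,0,0,1]],
])

```text
clock: 10.85
position: [0.4178, -0.0792, 0.1813]
ee_rot: [2.221, 2.221, -0.0]
force: [0.9, 0.3, -0.9]
width: 0.55
gripper_force: 30.0
```

Call:
jog_arm([
  [[0.04,0,0,0,0,0,1],[0.08,-0.005,0,0,0,0,1],[0.12,-0.01,-0.01,0,0,0,1],[0.16,-0.015,-0.02,0,0,0,1],[0.2,-0.02,-0.02,0,0,0,1],[0.24,-0.02,-0.02,0,0,0,1],[0.27,-0.02,-0.02,0,0,0,1],[0.29,-0.02,-0.02,0,0,0,1],[0.29,-0.02,-0.02,0,0,0,1],[0.29,-0.02,-0.02,0,0,0,1]],
])

```text
clock: 11.68
position: [0.3982, 0.2101, 0.2006]
ee_rot: [-2.218, -2.224, 0.0]
force: [1.1, -0.7, -1.7]
width: 0.551
gripper_force: 30.0
```

```bash
python3 - <<'E'
from h import *
look(dict(plate_ring=.011,plate_bow=.011,plate_square=.011,plate_hexagon=.011),"w5.png");print(observe()["joints"].round(2))
E
```

```text
11.68 [0.3982 0.2101 0.2006] [-2.218 -2.224  0.   ] 0.5506964273755194
plate_ring 0.92 [295.  82.] rect c [0.4397 0.2968] size [0.07  0.069] ang 85.9 circ [0.4398 0.2975]
plate_square 0.92 [229.  75.] rect c [0.3687 0.3017] size [0.07  0.071] ang 85.6 circ [0.3683 0.3018]
plate_square 0.39 [227. 145.] rect c [0.3631 0.2302] size [0.071 0.071] ang 85.1 circ [0.3625 0.2307]
plate_hexagon 0.86 [226. 143.] rect c [0.3627 0.2311] size [0.072 0.071] ang 84.6 circ [0.3633 0.2307]
[ 0.04  0.24 -0.75  1.94  0.19  1.04 -0.79]
```

View pics/w5.png

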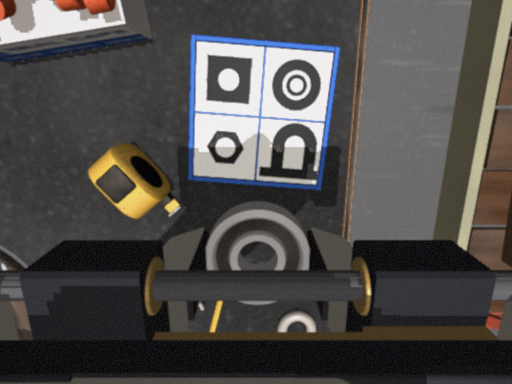

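The tray picture shows ring plate (297,84), square (229,79), hexagon (226,146) and bow (294,150). The bearing is held level between the fingers. The square–ring and hexagon–square spacings are 71 mm as they should be, so the bow plate is at about (0.434, 0.226). Placing the bearing at (0.4397, 0.2968).

Call:
jog_arm([
  [[0.03,0.015,0.02,0,0,0,1],[0.06,0.03,0.05,0,0,0,1],[0.085,0.041,0.08,0,0,0,1],[0.085,0.0415,0.12,0,0,0,1],[0.085,0.0415,0.16,0,0,0,1],[0.085,0.0415,0.18,0,0,0,1],[0.085,0.0415,0.195,0,0,0,1],[0.085,0.0415,0.202,0,0,0,1],[0.085,0.0415,0.205,0,0,0,1],[0.085,0.0415,0.205,0,0,0,1]],
])

```text
clock: 12.77
position: [0.4405, 0.2936, -0.0041]
ee_rot: [2.222, 2.22, -0.0]
force: [-0.2, 0.9, -0.4]
width: 0.555
gripper_force: 30.0
```

Call:
jog_arm([
  [[0,0,0.001,0,0,0,1],[0,0,0.002,0,0,0,1],[0,0,0.002,0,0,0,1]],
])

```text
clock: 13.02
position: [0.4408, 0.2942, -0.0054]
ee_rot: [2.222, 2.221, 0.002]
force: [-0.7, -0.4, -1.1]
width: 0.55
gripper_force: 30.0
```

Call:
jog_arm([
  [[0.0025,-0.001,0,0,0,0,1],[0.0025,-0.001,0.001,0,0,0,1],[0.0025,-0.001,0.0015,0,0,0,1],[0.0025,-0.001,0.002,0,0,0,1],[0.0025,-0.001,0.002,0,0,0,1]],
])

```text
clock: 13.43
position: [0.4392, 0.2969, -0.0076]
ee_rot: [2.221, 2.222, 0.001]
force: [-1.2, -1.3, 8.8]
width: 0.555
gripper_force: 30.0
```

Contact at 9 N, so the bearing is seated. Releasing, rising and looking.

Call:
jog_arm([
  [[0,0,-0.0005,0,0,0,-1],[0,0,-0.0005,0,0,0,-1],[0,0,-0.0005,0,0,0,-1],[0,0,-0.0005,0,0,0,-1],[0,0,-0.0005,0,0,0,-1],[0,0,-0.03,0,0,0,-1],[0,0,-0.07,0,0,0,-1],[-0.02,0,-0.11,0,0,0,-1],[-0.06,0,-0.15,0,0,0,-1],[-0.09,0,-0.18,0,0,0,-1]],
])

```text
clock: 14.27
position: [0.4388, 0.2197, 0.1603]
ee_rot: [-2.219, -2.224, -0.001]
force: [0.8, -0.7, 0.0]
width: 0.999
gripper_force: 0.0
```

```bash
python3 - <<'E'
from h import *
look(dict(bearing=.026,plate_bow=.011,plate_hexagon=.011,plate_square=.011,plate_ring=.011),"w6.png")
E
```

```text
14.27 [0.4388 0.2197 0.1603] [-2.219e+00 -2.224e+00 -1.000e-03] 0.9994494087900405
bearing 0.83 [254.  84.] rect c [0.4401 0.2952] size [0.051 0.05 ] ang 0.2 circ [0.4399 0.2953]
plate_bow 0.6 [250. 166.] rect c [0.4345 0.2252] size [0.07 0.07] ang 85.7 circ [0.4343 0.2249]
plate_bow 0.19 [266.  89.] rect c [0.4404 0.2945] size [0.054 0.053] ang 65.1 circ [0.4404 0.2948]
plate_hexagon 0.66 [184. 160.] rect c [0.3629 0.2309] size [0.07  0.071] ang 86.4 circ [0.3636 0.2312]
plate_square 0.92 [182.  87.] rect c [0.3683 0.302 ] size [0.07  0.071] ang 85.7 circ [0.3685 0.302 ]
plate_ring 0.6 [257.  90.] rect c [0.4402 0.2967] size [0.07 0.07] ang 85.7 circ [0.4396 0.2967]
```

The bearing sits within about 1.5 mm of its plate's centre. Now over to the sound shackle.

Call:
jog_arm([
  [[-0.04,0,0,0,0,0,-1],[-0.08,0.005,0,0,0,0,-1],[-0.12,0.01,0,0,0,0,-1],[-0.16,0.01,0,0,0,0,-1],[-0.2,0.01,0,0,0,0,-1],[-0.24,0.01,0,0,0,0,-1],[-0.27,0.01,0,0,0,0,-1],[-0.27,0.01,0,0,0,0,-1],[-0.27,0.01,0,0,0,0,-1],[-0.27,0.01,0,0,0,0,-1]],
])

```text
clock: 15.4
position: [0.449, -0.0488, 0.1578]
ee_rot: [-2.218, -2.222, 0.0]
force: [0.4, 0.4, -0.3]
width: 0.997
gripper_force: 0.0
```

```bash
python3 - <<'E'
from h import *
look(dict(shackle=.008),"w7.png")
im=cv2.imread("pics/w7.png");cv2.imwrite("pics/w7c.png",cv2.resize(im[0:260,120:400],None,fx=2,fy=2,interpolation=cv2.INTER_CUBIC))
E
```

```text
15.4 [ 0.449  -0.0488  0.1578] [-2.218 -2.222  0.   ] 0.9971376689264954
shackle 0.65 [248. 148.] rect c [ 0.4535 -0.0232] size [0.069 0.063] ang 63.2 circ [ 0.4462 -0.0234]
```

View pics/w7c.png

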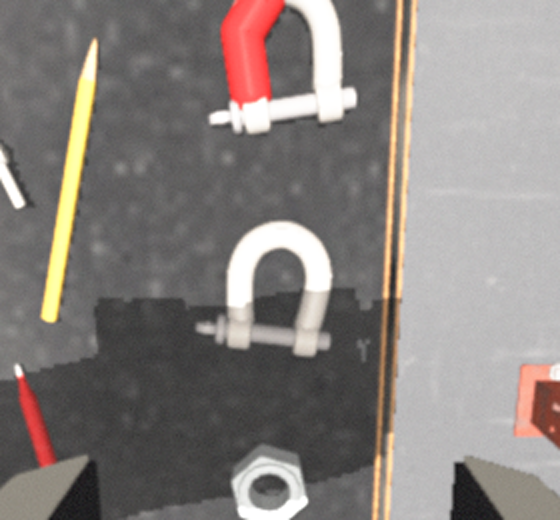

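The crop shows the sound shackle with no red: bow at (261,111) full-picture, pin from (218,163) to (285,170). The red-painted reject is above it and stays out of the grasp. I'll compute the pose.

```bash
python3 - <<'E'
from h import *
c=camera_params("wrist")
f=lambda px,z: ray(c,[[120+px[0]/2,px[1]/2]],z)[0][:2]
a,b=f((197,327),.009),f((330,341),.009);top=f((282,222),.009)
d=b-a;print("pin",a,b,np.linalg.norm(d),"ang",np.degrees(np.arctan2(d[1],d[0])))
th=np.arctan2(d[1],d[0]);X=np.array([np.cos(th),np.sin(th)]);Y=np.array([-X[1],X[0]])
m=(a+b)/2; print("origin from pin",m+.024*Y,"from top",top-.033*Y-.005*X,"grip ctr",m+.024*Y+.005*X)
l,r=f((226,285),.009),f((332,285),.009); print("legs outer",l,r,(l+r)/2,np.linalg.norm(r-l)); print(observe()["position"])
E
```

```text
pin [ 0.4106304  -0.03831777] [ 0.47793631 -0.04526611] 0.0676636152382361 ang -5.894064308365083
origin from pin [ 0.4467479  -0.01791881] from top [ 0.44479345 -0.0189564 ] grip ctr [ 0.45172147 -0.01843226]
legs outer [ 0.42561349 -0.01710963] [ 0.47815263 -0.01689914] [ 0.45188306 -0.01700439] 0.052539559812630074
[ 0.44914641 -0.04831578  0.15819894]
```

Call:
jog_arm([
  [[0.029,0.002,0.03,0,0,0.103,-1],[0.029,0.002,0.07,0,0,0.103,-1],[0.029,0.002,0.11,0,0,0.103,-1],[0.029,0.002,0.14,0,0,0.103,-1],[0.029,0.002,0.15,0,0,0.103,-1],[0.029,0.002,0.15,0,0,0.103,-1],[0.029,0.002,0.15,0,0,0.103,-1]],
])

```text
clock: 16.08
position: [0.4515, -0.0203, 0.0092]
ee_rot: [-2.331, -2.106, -0.0]
force: [0.0, 0.5, 0.2]
width: 1.002
gripper_force: 0.0
```

Call:
jog_arm([
  [[0.001,0,0.012,0,0,0,-1],[0.001,0,0.022,0,0,0,-1],[0.001,0,0.0275,0,0,0,-1],[0.001,0,0.0275,0,0,0,-1],[0.001,0,0.0275,0,0,0,1],[0.001,0,0.0275,0,0,0,1],[0.001,0,0.0275,0,0,0,1],[0.001,0,0.0275,0,0,0,1],[0.001,0,0.0275,0,0,0,1],[0.001,0,0.0275,0,0,0,1]],
], force=20)

```text
clock: 16.92
position: [0.4514, -0.0205, -0.0187]
ee_rot: [2.333, 2.104, 0.0]
force: [0.1, -0.9, -0.4]
width: 0.616
gripper_force: 0.0
```

Call:
jog_arm([
  [[0,0,0,0,0,0,1],[0,0,0,0,0,0,1],[0,0,0,0,0,0,1],[0,0,0,0,0,0,1]],
])

```text
clock: 17.25
position: [0.4513, -0.0204, -0.0189]
ee_rot: [2.333, 2.104, 0.0]
force: [-0.4, 0.0, 1.5]
width: 0.539
gripper_force: 20.0
```

Gripped. Lifting and carrying to the bow plate: TCP target (0.4393, 0.224).

Call:
jog_arm([
  [[0,0,-0.03,0,0,0,1],[0,0,-0.07,0,0,0,1],[0.03,-0.005,-0.09,0,0,0,1],[0.07,-0.01,-0.1,0,0,0,1],[0.11,-0.017,-0.1,0,0,0,1],[0.15,-0.023,-0.1,0,0,0,1],[0.19,-0.03,-0.1,0,0,0,1],[0.22,-0.034,-0.1,0,0,0,1],[0.2415,-0.037,-0.1,0,0,0,1],[0.2415,-0.037,-0.1,0,0,0,1]],
])

```text
clock: 18.08
position: [0.4384, 0.2296, 0.0816]
ee_rot: [-2.324, -2.11, -0.005]
force: [-0.3, 0.3, -0.3]
width: 0.538
gripper_force: 20.0
```

Call:
jog_arm([
  [[0,0,0.02,0,0,0,1],[0,0,0.05,0,0,0,1],[0,0,0.075,0,0,0,1],[0,0,0.083,0,0,0,1],[0,0,0.083,0,0,0,1],[0,0,0.083,0,0,0,1]],
])

```text
clock: 18.58
position: [0.4393, 0.2234, -0.0016]
ee_rot: [-2.333, -2.104, 0.001]
force: [1.3, -0.4, -0.4]
width: 0.537
gripper_force: 20.0
```

Call:
jog_arm([
  [[0,0,0.003,0,0,0,1],[0,0,0.0055,0,0,0,1],[0,0,0.0065,0,0,0,1],[0,0,0.0065,0,0,0,1]],
])

```text
clock: 18.92
position: [0.4399, 0.2238, -0.0078]
ee_rot: [2.333, 2.103, 0.002]
force: [0.2, 0.4, 0.9]
width: 0.542
gripper_force: 20.0
```

Call:
jog_arm([
  [[0,0.0,0.001,0,0,0,1],[0,0,0.001,0,0,0,-1],[0,0,0.0005,0,0,0,-1],[0,0,0.0005,0,0,0,-1],[0,0,0.0005,0,0,0,-1],[0,0,0.0005,0,0,0,-1],[0,0,-0.03,0,0,0,-1],[0,0,-0.07,0,0,0,-1],[-0.02,0,-0.11,0,0,-0.1,-1],[-0.04,0,-0.15,0,0,-0.1,-1]],
])

```text
clock: 19.75
position: [0.4347, 0.1871, 0.1375]
ee_rot: [-2.215, -2.227, 0.0]
force: [2.3, -1.2, 0.3]
width: 1.001
gripper_force: 0.0
```

```bash
python3 - <<'E'
from h import *
look(dict(shackle=.019,plate_bow=.011,bearing=.026,plate_ring=.011),"w8.png")
im=cv2.imread("pics/w8.png");cv2.imwrite("pics/w8c.png",cv2.resize(im[0:260,120:400],None,fx=2,fy=2,interpolation=cv2.INTER_CUBIC))
E
```

```text
19.75 [0.4347 0.1871 0.1375] [-2.215 -2.227  0.   ] 1.0007541438439458
shackle 0.69 [250. 142.] rect c [0.4356 0.2257] size [0.065 0.067] ang 82.9 circ [0.4353 0.2199]
plate_bow 0.61 [254. 133.] rect c [0.4217 0.2333] size [0.056 0.044] ang 84.0 circ [0.4225 0.2335]
bearing 0.55 [267.  45.] rect c [0.4403 0.2949] size [0.051 0.052] ang 0.3 circ [0.4398 0.295 ]
plate_ring 0.6 [264.  51.] rect c [0.44   0.2965] size [0.07 0.07] ang 85.5 circ [0.4399 0.2972]
```

View pics/w8c.png

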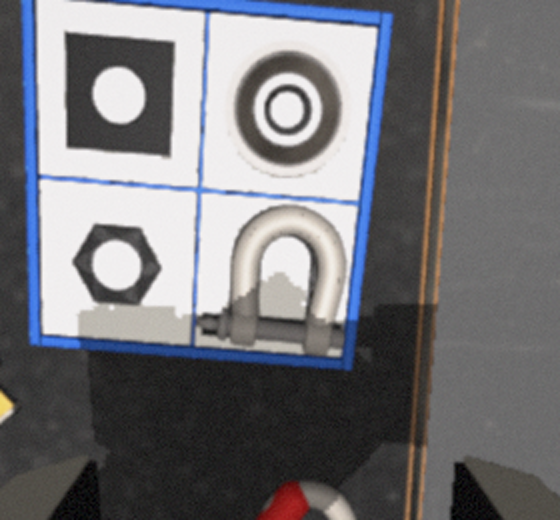

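The shackle is within about 1.5 mm of its plate's centre, and the bearing is still in place. Now the bush, which I'll look at from close by first.

Call:
jog_arm([
  [[-0.04,0,0,0,0,0,-1],[-0.08,0,0,0,0,0,-1],[-0.12,-0.01,0,0,0,0,-1],[-0.16,-0.02,0,0,0,0,-1],[-0.2,-0.03,0,0,0,0,-1],[-0.24,-0.04,0,0,0,0,-0.3],[-0.28,-0.05,0,0,0,0,-0.3],[-0.32,-0.06,0,0,0,0,-0.3],[-0.36,-0.07,0,0,0,0,-0.3],[-0.4,-0.075,0,0,0,0,-0.3]],
])

```text
clock: 20.83
position: [0.3571, -0.2141, 0.1348]
ee_rot: [-2.222, -2.217, 0.002]
force: [0.6, -0.4, -1.6]
width: 0.691
gripper_force: 0.0
```

Call:
jog_arm([
  [[-0.04,0,0,0,0,0,-0.3],[-0.08,0,0,0,0,0,-0.3],[-0.1,0,0,0,0,0,-0.3],[-0.1,0,0,0,0,0,-0.3],[-0.1,0,0,0,0,0,-0.3],[-0.1,0,0,0,0,0,-0.3]],
])

```text
clock: 21.33
position: [0.3588, -0.3114, 0.1349]
ee_rot: [-2.221, -2.218, -0.001]
force: [0.3, 0.7, -1.1]
width: 0.65
gripper_force: 0.0
```

```bash
python3 - <<'E'
from h import *
look(dict(bush=.006),"w9.png")
im=cv2.imread("pics/w9.png");cv2.imwrite("pics/w9c.png",cv2.resize(im[0:260,120:400],None,fx=2,fy=2,interpolation=cv2.INTER_CUBIC))
E
```

```text
21.33 [ 0.3588 -0.3114  0.1349] [-2.221e+00 -2.218e+00 -1.000e-03] 0.6504075451599007
bush 0.76 [253. 158.] rect c [ 0.3564 -0.289 ] size [0.046 0.046] ang 43.8 circ [ 0.3564 -0.2899]
bush 0.41 [372.  96.] rect c [ 0.4565 -0.2368] size [0.053 0.057] ang 90.0 circ [ 0.4563 -0.2372]
```

View pics/w9c.png

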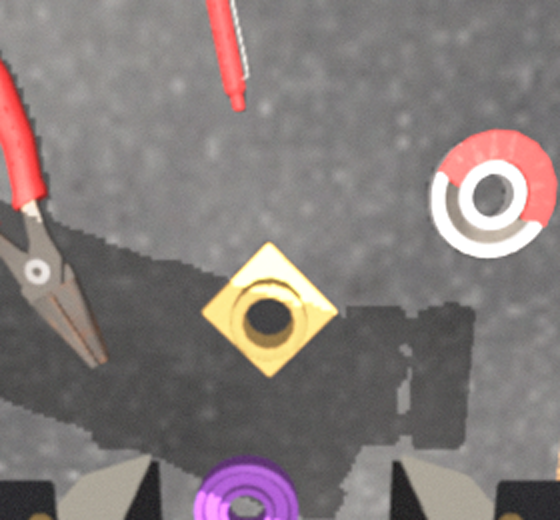

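The bush is at (254,158), full-picture; its flange measures 46×46 mm, turned about 44°. The pliers' tip is 80 mm to the left and the purple ring is below, so both are clear of the fingers opened to 60 mm.

Call:
jog_arm([
  [[0.022,-0.0025,0.01,0,0,0,-0.3],[0.022,-0.0025,0.04,0,0,0,-0.3],[0.022,-0.0025,0.07,0,0,0,-0.3],[0.022,-0.0025,0.1,0,0,0,-0.3],[0.022,-0.0025,0.12,0,0,0,-0.3],[0.022,-0.0025,0.135,0,0,0,-0.3],[0.022,-0.0025,0.142,0,0,0,-0.3],[0.022,-0.0025,0.142,0,0,0,-0.3],[0.022,-0.0025,0.142,0,0,0,1],[0.022,-0.0025,0.142,0,0,0,1]],
], force=25)

```text
clock: 22.27
position: [0.3572, -0.2913, -0.0049]
ee_rot: [2.223, 2.218, 0.0]
force: [0.2, -0.2, 0.5]
width: 0.55
gripper_force: 0.0
```

Call:
jog_arm([
  [[0,0,0,0,0,0,1],[0,0,0,0,0,0,1],[0,0,0,0,0,0,1],[0,0,0,0,0,0,1],[0,0,0,0,0,0,1]],
])

```text
clock: 22.68
position: [0.3567, -0.2916, -0.0052]
ee_rot: [2.224, 2.217, -0.0]
force: [-1.1, 1.1, 7.0]
width: 0.352
gripper_force: 25.0
```

Call:
jog_arm([
  [[0,0,-0.03,0,0,0,1],[0,0,-0.07,0,0,0,1],[0.03,0,-0.1,0,0,0,1],[0.07,0.002,-0.11,0,0,0,1],[0.11,0.004,-0.11,0,0,0,1],[0.15,0.006,-0.11,0,0,0,1],[0.19,0.008,-0.11,0,0,0,1],[0.23,0.01,-0.11,0,0,0,1],[0.27,0.01,-0.11,0,0,0,1],[0.31,0.01,-0.11,0,0,0,1]],
])

```text
clock: 23.52
position: [0.367, 0.0203, 0.1044]
ee_rot: [2.225, 2.217, 0.0]
force: [1.4, 0.6, -2.7]
width: 0.349
gripper_force: 25.0
```

Call:
jog_arm([
  [[0.04,0,0,0,0,0.12,1],[0.08,0,0,0,0,0.24,1],[0.12,0,0,0,0,0.36,1],[0.16,0,0,0,0,0.48,1],[0.2,0,0,0,0,0.6,1],[0.24,0,0,0,0,0.7,1],[0.27,0,0,0,0,0.785,1],[0.28,0,0,0,0,0.785,1],[0.28,0,0,0,0,0.785,1],[0.28,0,0,0,0,0.785,1]],
])

```text
clock: 24.35
position: [0.3672, 0.3019, 0.1042]
ee_rot: [-2.899, -1.206, -0.001]
force: [-0.4, -0.3, -1.5]
width: 0.352
gripper_force: 25.0
```

Call:
jog_arm([
  [[0,0,0.03,0,0,0,1],[0,0,0.06,0,0,0,1],[0,0,0.08,0,0,0,1],[0,0,0.092,0,0,0,1],[0,0,0.094,0,0,0,1],[0,0,0.094,0,0,0,1]],
])

```text
clock: 24.85
position: [0.3681, 0.297, 0.0097]
ee_rot: [2.903, 1.197, -0.003]
force: [-0.3, -1.1, -1.5]
width: 0.35
gripper_force: 25.0
```

Call:
jog_arm([
  [[0.001,-0.003,0.001,0,0,0,1],[0.001,-0.003,0.002,0,0,0,1],[0.001,-0.003,0.003,0,0,0,1],[0.001,-0.003,0.003,0,0,0,1]],
])

```text
clock: 25.18
position: [0.3673, 0.3018, 0.0077]
ee_rot: [-2.904, -1.198, -0.002]
force: [0.5, 1.0, -1.7]
width: 0.351
gripper_force: 25.0
```

Call:
jog_arm([
  [[-0.0015,0.001,0.001,0,0,0,1],[-0.0015,0.001,0.002,0,0,0,1],[-0.0015,0.001,0.0025,0,0,0,1],[-0.0015,0.001,0.0025,0,0,0,1]],
])

```text
clock: 25.52
position: [0.3668, 0.2995, 0.0057]
ee_rot: [2.903, 1.198, 0.001]
force: [-3.0, -4.9, 19.2]
width: 0.355
gripper_force: 25.0
```

Call:
jog_arm([
  [[0,0,-0.0005,0,0,0,0],[0,0,-0.0005,0,0,0,0],[0,0,-0.0005,0,0,0,0],[0,0,-0.0005,0,0,0,0],[0,0,-0.02,0,0,0,0],[0,0,-0.05,0,0,0,0],[0,0,-0.09,0,0,0,0],[-0.03,0,-0.12,0,0,0,0],[-0.05,0,-0.14,0,0,0,0],[-0.05,0,-0.14,0,0,0,-1]],
])

```text
clock: 26.35
position: [0.3299, 0.2633, 0.1477]
ee_rot: [2.903, 1.198, 0.005]
force: [0.9, 0.7, -0.6]
width: 0.539
gripper_force: 0.0
```

```bash
python3 - <<'E'
from h import *
look(dict(bush=.017,plate_square=.011,plate_hexagon=.011,shackle=.019,bearing=.026),"w10.png")
E
```

```text
26.35 [0.3299 0.2633 0.1477] [2.903 1.198 0.005] 0.5385231220456848
bush 0.94 [256. 121.] rect c [0.3686 0.3007] size [0.046 0.046] ang 0.2 circ [0.3686 0.3006]
plate_square 0.8 [241. 103.] rect c [0.3682 0.302 ] size [0.07 0.07] ang 85.5 circ [0.3677 0.302 ]
plate_hexagon 0.16 [358. 129.] rect c [0.4338 0.2257] size [0.071 0.07 ] ang 85.2 circ [0.4338 0.2257]
shackle 0.98 [357. 134.] rect c [0.4357 0.2257] size [0.066 0.068] ang 84.0 circ [0.4357 0.2197]
bearing 0.96 [328.  61.] rect c [0.4388 0.2955] size [0.052 0.051] ang 0.5 circ [0.4394 0.2958]
```

View pics/w10.png

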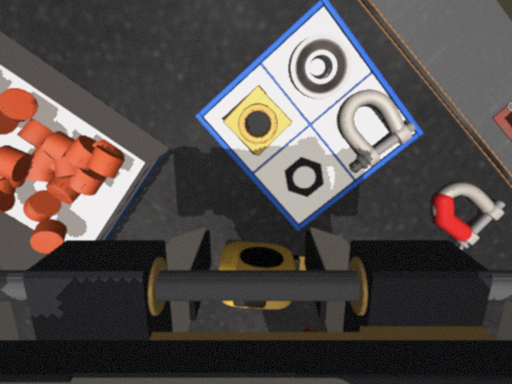

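The bush is within 1.5 mm of its plate's centre at (258,122), and the bearing and shackle are still in place. Last is the nut.

Call:
jog_arm([
  [[-0.02,0.034,0,0,0,-0.12,-1],[-0.04,0.068,0,0,0,-0.24,-1],[-0.06,0.103,0,0,0,-0.36,-1],[-0.08,0.137,0,0,0,-0.48,-1],[-0.1,0.171,0,0,0,-0.6,-1],[-0.12,0.206,0,0,0,-0.7,-1],[-0.14,0.24,0,0,0,-0.785,-1],[-0.16,0.274,0,0,0,-0.785,-1],[-0.18,0.309,0,0,0,-0.785,-1],[-0.2,0.343,0,0,0,-0.785,-1]],
])

```text
clock: 27.48
position: [0.4196, -0.0751, 0.1439]
ee_rot: [-2.222, -2.22, 0.0]
force: [1.5, 0.0, -0.2]
width: 0.996
gripper_force: 0.0
```

Call:
jog_arm([
  [[-0.035,0,0,0,0,0,-0.3],[-0.05,0.012,0,0,0,0,-0.3],[-0.05,0.012,0,0,0,0,-0.3],[-0.05,0.012,0,0,0,0,-0.3],[-0.05,0.012,0,0,0,0,-0.3],[-0.05,0.012,0,0,0,0,-0.3]],
])

```text
clock: 27.98
position: [0.4309, -0.122, 0.1442]
ee_rot: [-2.221, -2.22, 0.0]
force: [0.3, 0.6, 0.5]
width: 0.658
gripper_force: 0.0
```

```bash
python3 - <<'E'
from h import *
look(dict(hex_nut=.018),"w11.png")
c=camera_params("wrist")
for r in silhouettes("hex_nut","wrist")[:1]:
    ct=max(cv2.findContours(r["mask"].astype(np.uint8),0,1)[0],key=len)
    w=ray(c,cv2.convexHull(ct).reshape(-1,2),.018)[:,:2]
    t=np.radians(np.arange(0,180,2)); wid=[np.ptp(w@[np.cos(a),np.sin(a)]) for a in t]
    s=[(wid[i]+wid[(i+30)%90]+wid[(i+60)%90])/3 for i in range(30)]
    print("flat-normal angle deg",2*int(np.argmin(s)),np.round(s,4)[::3])
    u,v=np.round(r["pixel"]).astype(int); im=cv2.imread("pics/w11.png")
    cv2.imwrite("pics/w11c.png",cv2.resize(im[max(v-70,0):v+70,max(u-90,0):u+90],None,fx=4,fy=4,interpolation=cv2.INTER_CUBIC))
E
```

```text
27.98 [ 0.4309 -0.122   0.1442] [-2.221 -2.22   0.   ] 0.6579316195037025
hex_nut 0.83 [278. 189.] rect c [ 0.4462 -0.1232] size [0.036 0.044] ang 17.8 circ [ 0.4465 -0.1231]
flat-normal angle deg 16 [0.0405 0.0396 0.0388 0.0389 0.0403 0.0413 0.042  0.0423 0.0421 0.0415]
```

View pics/w11c.png

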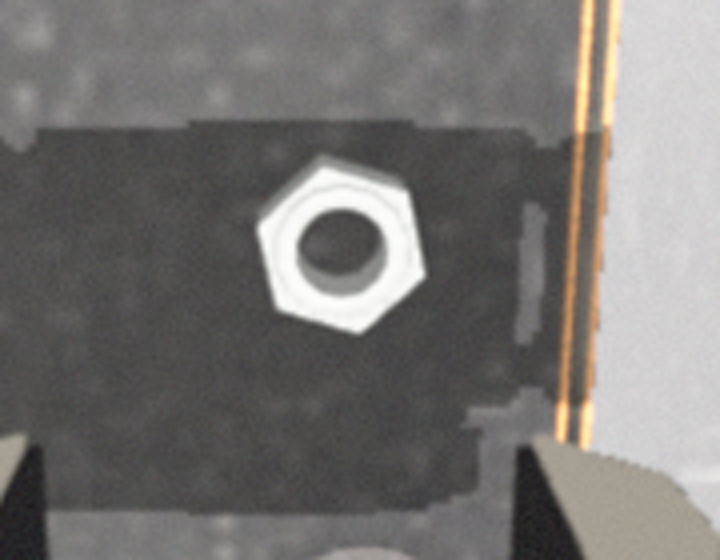

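The crop shows the nut lying flat with its centre at (342,250). Its right flat runs (407,190)–(425,275), so its normal is about +13° from world x. I'll turn the tool to match and grip.

Call:
jog_arm([
  [[-0.003,0.0155,0.02,0,0,-0.11,-0.3],[-0.003,0.0155,0.05,0,0,-0.22,-0.3],[-0.003,0.0155,0.08,0,0,-0.227,-0.3],[-0.003,0.0155,0.11,0,0,-0.227,-0.3],[-0.003,0.0155,0.125,0,0,-0.227,-0.3],[-0.003,0.0155,0.13,0,0,-0.227,-0.3],[-0.003,0.0155,0.13,0,0,-0.227,-0.3]],
])

```text
clock: 28.72
position: [0.4459, -0.1259, 0.0139]
ee_rot: [-1.957, -2.455, 0.001]
force: [-0.5, -0.6, -0.0]
width: 0.649
gripper_force: 0.0
```

Call:
jog_arm([
  [[0.001,0,0.012,0,0,0,-0.3],[0.001,0,0.025,0,0,0,-0.3],[0.001,0,0.031,0,0,0,-0.3],[0.001,0,0.031,0,0,0,-0.3],[0.001,0,0.031,0,0,0,1],[0.001,0,0.031,0,0,0,1],[0.001,0,0.031,0,0,0,1],[0.001,0,0.031,0,0,0,1],[0.001,0,0.031,0,0,0,1],[0.001,0,0.031,0,0,0,1]],
])

```text
clock: 29.55
position: [0.4468, -0.1257, -0.0158]
ee_rot: [1.959, 2.455, 0.0]
force: [-0.6, -0.1, 7.2]
width: 0.386
gripper_force: 25.0
```

Call:
jog_arm([
  [[0,0,0,0,0,0,1],[0,0,0,0,0,0,1],[0,0,0,0,0,0,1]],
])

```text
clock: 29.8
position: [0.4468, -0.1257, -0.0158]
ee_rot: [1.959, 2.455, 0.0]
force: [-0.7, 0.0, 7.1]
width: 0.387
gripper_force: 25.0
```

Gripped across the flats at 35.6 mm. Carrying to the hexagon plate.

Call:
jog_arm([
  [[0,0,-0.03,0,0,0,1],[0,0,-0.07,0,0,0,1],[0.03,0,-0.1,0,0,0,1],[0.07,0,-0.11,0,0,0,1],[0.11,0,-0.11,0,0,0,1],[0.15,0,-0.11,0,0,0,1],[0.19,0,-0.11,0,0,0,1],[0.23,0,-0.11,0,0,0,1],[0.26,0,-0.11,0,0,0,1],[0.28,0,-0.11,0,0,0,1]],
])

```text
clock: 30.63
position: [0.3832, 0.1508, 0.0941]
ee_rot: [-1.955, -2.459, -0.002]
force: [0.5, -0.4, -0.0]
width: 0.39
gripper_force: 25.0
```

Call:
jog_arm([
  [[0.03,-0.003,0,0,0,-0.12,1],[0.06,-0.003,0,0,0,-0.24,1],[0.08,-0.003,0,0,0,-0.3,1],[0.0855,-0.003,0,0,0,-0.3,1],[0.0855,-0.003,0.03,0,0,-0.3,1],[0.0855,-0.003,0.06,0,0,-0.3,1],[0.0855,-0.003,0.085,0,0,-0.3,1],[0.0855,-0.003,0.093,0,0,-0.3,1],[0.0855,-0.003,0.093,0,0,-0.3,1],[0.0855,-0.003,0.093,0,0,-0.3,1]],
])

```text
clock: 31.47
position: [0.3625, 0.2299, 0.0011]
ee_rot: [-1.571, -2.72, 0.001]
force: [0.2, 0.3, -0.8]
width: 0.391
gripper_force: 25.0
```

Call:
jog_arm([
  [[0,0,0.002,0,0,0,1],[0,0,0.004,0,0,0,1],[0,0,0.0055,0,0,0,1],[0,0,0.006,0,0,0,1],[0,0,0.006,0,0,0,1]],
])

```text
clock: 31.88
position: [0.3629, 0.2302, -0.0048]
ee_rot: [1.57, 2.72, 0.001]
force: [0.4, -1.1, 3.8]
width: 0.391
gripper_force: 25.0
```

Seated at 4 N. Releasing with a small opening, then rising for the final check.

Call:
jog_arm([
  [[0,0,0,0,0,0,0],[0,0,0,0,0,0,0],[0,0,0,0,0,0,0],[0,0,0,0,0,0,0],[0,0,-0.02,0,0,0,0],[0,0,-0.05,0,0,0,0],[0,0,-0.09,0,0,0,0],[-0.03,0,-0.13,0,0,0,0],[-0.06,0,-0.16,0,0,0,0],[-0.06,0,-0.16,0,0,0,0]],
])

```text
clock: 32.72
position: [0.3961, 0.1758, 0.1586]
ee_rot: [1.573, 2.714, 0.005]
force: [1.1, -0.2, -0.4]
width: 0.499
gripper_force: 0.0
```

```bash
python3 - <<'E'
from h import *
look(dict(hex_nut=.029,plate_hexagon=.011,bush=.017,shackle=.019,bearing=.026),"w12.png")
E
```

```text
32.72 [0.3961 0.1758 0.1586] [1.573 2.714 0.005] 0.4985616703668951
hex_nut 0.78 [260. 120.] rect c [0.3633 0.2307] size [0.036 0.04 ] ang 29.8 circ [0.3635 0.2309]
plate_hexagon 0.86 [256. 105.] rect c [0.3627 0.2304] size [0.071 0.071] ang 85.6 circ [0.3632 0.2302]
bush 0.65 [297.  40.] rect c [0.3687 0.3007] size [0.046 0.046] ang 0.1 circ [0.3687 0.3008]
shackle 0.72 [309. 150.] rect c [0.4358 0.2259] size [0.066 0.069] ang 83.8 circ [0.4359 0.2199]
bearing 0.73 [372.  85.] rect c [0.4382 0.2939] size [0.053 0.051] ang 29.9 circ [0.4382 0.2942]
```

View pics/w12.png

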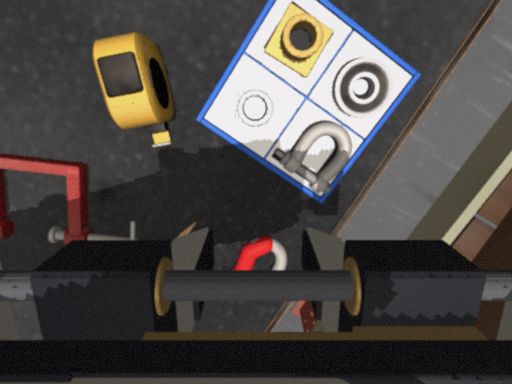

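All four parts sit on their plates: nut (255,107, washed out against the white), bush (300,38), bearing (360,87) and shackle (318,155). Each is within about 2–3 mm of its plate's centre, and the painted shackle hasn't moved. Handing in.

```bash
python3 -c "
from cell import sign_off
print(sign_off())"
```

```text
the job is handed in; nothing more can be done
None
```

The repair kit is made up and handed in at about 33 s: bearing, shackle, bush and nut each measured within about 3 mm of their plate centres, and I never gripped or lifted the two rejects or the purple look-alike.

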